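# Pin the glaze-tile case's lid back on

### The job

The lid of the plywood tile case lies loose on it, slid a little forward of its hinge. Push the lid back until its two hinge knuckles line up with the case's three, then take the T-handled steel pin from its rest, thread it through all five knuckles from their open end and push it fully home, its handle against the first knuckle, without forcing it. Leave the lid lying shut and the other things where they stand.

Things in the scene. Friction and masses are not known exactly. Their poses are not given: they have to be found in the camera images.
- case: Open-topped plywood tile case, fixed to the table: 120 mm (x) by 181 mm (y) by 80 mm tall. Origin at the centre of its underside. x points from its front wall (robot side) to its hinge side, y along the hinge, z up. Five steel tube knuckles (24 mm outer, 14 mm inner diameter) stand in line on its hinge-side rim: first, third and fifth are the case's, the other two the lid's.
- case_mouth (a point): Point on the hinge axis at the first knuckle's open end face (flush with the case's -y side wall), where the pin enters along the case's +y; 92 mm above the table, 12 mm above the rim; axes of the case; 62 mm (x), -90.5 mm (y) from its origin. Along y from here: knuckles at 0-35 (case), 37.5-70.5 (lid), 73-108 (case), 110.5-143.5 (lid), 146-181 mm (case, open-ended).
- lid: Loose plywood board 120 (x) x 181 (y) x 12 mm, about 0.35 kg, flat on the case's rim; origin at the centre of its underside, axes like the case's. A wooden bar handle (70 mm along y, top 36 mm above the underside) stands near its middle. Two knuckles on its back edge reach between the case's with 2.5 mm side play. It starts 8 to 19 mm too far forward.
- lid_front (a point): Middle of the lid's front edge, half-way up it; axes of the lid. Pushed here along the case's +x the lid slides easily (a few N), may bind askew between the knuckles on the way (then push the lagging side), and stops firmly when the bores line up to about 1 mm; this point is then 132 mm towards the case's -x from the mouth, overhanging the front wall by 10 mm.
- lid_near (a point): Centre of the bore of the lid knuckle nearer the mouth, on the lid's bore axis; axes of the lid. Lined up, it lies on the hinge axis 54 mm from the mouth.
- lid_far (a point): Centre of the bore of the lid's other knuckle; axes of the lid. Lined up, it lies on the hinge axis 127 mm from the mouth.
- rest: Fixed wooden rest that holds the pin level at the start, its axis 40 mm above the table: a base 64 (x) x 110 (y) x 8 mm with two notched uprights 10 mm thick, 64 mm wide, 44 mm tall, 45 mm either side of its middle along y (80 mm free between them). Origin at the centre of its underside; y along the pin to its tip.
- pin_grip (a point): Point on the hinge pin's axis near its balance point, over the rest's middle (within 3 mm): the place to grip. The pin is a round steel rod, 12 mm thick, about 0.18 kg, y axis pointing along it to the tip 125 mm away. 65 mm the other way begins its T handle: a square bar 46 mm long across the rod (along x, level at the start), 12 mm thick, outer face at 77 mm.
- pin_tip (a point): Tip of the pin, on its axis; axes of the pin. The rod tapers over its last 16 mm to a blunt end 6 mm across.
- pin_shoulder (a point): Point on the pin's axis where the rod meets the inner face of the T handle, 190 mm from the tip (outer face 12 mm beyond); it comes to the mouth when the pin is fully home. A half-threaded pin, let go, stays in the bores and droops a few mm at the handle.
- bowl: Bystander, to be left alone: small dark-blue bowl, 110 mm wide, 50 mm tall; origin at the centre of its underside.
- pot: Bystander, to be left alone: terracotta pot, 90 mm wide, 85 mm tall; origin at the centre of its underside.
- vase: Bystander, to be left alone: white flared vase, 165 mm tall; origin at the centre of its underside.
- jar: Bystander, to be left alone: white screw-top jar, 68 mm wide, 85 mm tall; origin at the centre of its underside.
- slat: Bystander, to be left alone: thin wooden slat lying flat, 200 x 30 x 8 mm; origin at the centre of its underside.
- palette: Bystander, to be left alone: spatula lying flat, 200 mm long; origin at the centre of its underside.
- tiles: Bystander, to be left alone: stack of three clay tiles, 80 x 80 x 24 mm; origin at the centre of its underside.

How it is judged:
By the outcome, as a careful person would: the job done as asked, in the order asked, and still so for the second after the job is handed in, with the robot touching nothing.
It also fails if it takes over 72 s, if anything falls off the work surface, if the arm or the gripper's body presses on something with over 40 N, if the wrist force passes 120 N, or if a joint passes its speed limit or range.

### The arm

A 6-joint arm with a two-finger parallel gripper is mounted at the origin on the work surface. World frame = base frame: x ahead of the robot, y to its left, z up, the work surface at z = 0. Lengths are in mm, angles in rad, forces in N, time in s.
With the tool pointing down it reaches from about 325 to 875 mm from the base axis. Payload 4.4 kg.
Tool frame: the origin (TCP) lies midway between the tips of the shut fingers; the grasp point (between the pads) lies 19 mm behind it (manip.pinch_z is the distance from the TCP to the grasp point, in mm); z points along the fingers, y is the line along which they close (so a half turn about z gives the same grasp; the last joint's range is limited). The gripper opens to 85 mm and grips with 20 to 120 N. Pads are 22 mm wide; open, the fingers measure 114 mm over their backs; the gripper's body (76 mm by 85 mm) begins 54 mm behind the grasp point. The pads swing forward as they close: fully open they stand 13 mm farther back than shut.
Start: joints at [-1.444, 0.207, 1.542, -0, 1.393, -0.15], TCP at [157.676, -552.961, 231.282] pointing down, gripper open.
Joint ranges: [-2.73, 2.73], [-0.86, 2.22], [0.23, 2.46], [-1.11, 4.25], [0.08, 2.63], [-2.82, 2.82]. Speed limits (rad/s): [2.79, 2.79, 3.14, 3.14, 3.14, 3.14].

### API

Orientations are given as a unit quaternion [x, y, z, w].
In Python, from workcell import manip gives the robot as it stands. The module is installed in compiled form; this text tells all that it offers.
- The arm moves only by the tool move_arm, never from a script. Its argument "motion" is one flat list of numbers, 7 for each row, row after row: the shift along the tool's x, y, z scaled (see below), then the turn, a rotation vector about the tool's x, y, z scaled (see below), then the opening, from -1 (shut) to 1 (fully open), so that 0 is half open. A call has 1 to 20 rows; each row is the pose to reach, as a shift and turn from the pose commanded when the call began, along the tool's axes at that moment; what a row does not reach only later rows make up. The controller multiplies each number of a shift by 0.6 m and each number of a turn by 0.5 rad. A row lasts 1/12 s, in which the tool goes at most 41.7 mm and 7.16 degrees, less where a joint would pass 70% of its speed; a pose out of reach is approached as far as the arm can. A call with a number of a shift or a turn outside -1 to 1 is refused whole. A call with a gripper value outside its range is refused whole. The fingers move at their own pace and stop on an object; the grip force is fixed at half the most. Time passes only in rows, so rows that repeat a pose let the fingers close. It gives the time, the measured TCP pose, the force, the opening and the grip force at its end, in the units of the state.
- manip.state(): the state, without advancing time (a new reading comes with each control period).
- manip.get_image(name): name is "side" or "top" or "wrist"; returns the picture (420x560x3 uint8, red, green, blue); there is no depth.
- manip.camera_info(name): a dict with "fx", "fy", "cx", "cy" (pixels), "extrinsics" (4x4, takes a point from world to camera coordinates); the wrist camera has in their place "mount" (4x4, takes a point from camera to tool coordinates, whose origin is the TCP and whose axes are the flange's). Camera axes: x right, y down, z forward; pixel columns grow to the right and rows downward; lengths in mm; the calibration is good to about 2 mm. A picture is of the moment at which its call begins: read the wrist's pose just before it. camera_info takes no time and is no camera call.
- manip.close_job(): hands the job in; it is judged then, once.
Trained networks look in the newest picture that a camera, given by its name, has taken for a name from the list of things; names that differ only in an ending like _2 or _b are one class to them, and where a whole thing is asked for, a point or a joint stands for the part that bears it (a point fixed in the world has none). Each returns a list of dicts, best first, with "conf" (0 to 1); they miss things now and then, are a little off and sometimes report something else, mostly with a low value. They report only what shows in the picture. A call takes as long as a camera call.
- manip.search_frame(camera, thing): "rect" ([left, top, right, bottom] in pixels, round what is visible of it).
- manip.masks_of(camera, thing): "pixels" (420x560 bool, what is visible of it) and "rect" ([left, top, right, bottom] in pixels, round what is visible of it).
- manip.mark_of(camera, thing): "location" ([column, row] in pixels: a listed point, or the origin of a listed thing).
The state is a dict: "t": time; "joint_pos": joint angles; "joint_vel": joint speeds; "tau": joint torques, N m; "tool_pos": TCP position; "tool_rot": TCP orientation; "contact_force": force on the tool from outside, world axes, zero at the start; "moment": the same for the moment, N m; "finger_gap": finger opening in mm; "finger_force": force on a finger pad.
Only numpy, scipy, OpenCV 4.12 (cv2) and the standard library are available. Lean on these libraries where they do the work, as an engineer would, in place of code of your own. Each camera call takes 0.05 s, during which the arm holds its last target. There are 200 camera calls.

## Working session

There is one attempt and no reset: what is moved stays moved. The work goes in short steps, Python scripts to look and compute and a tool call to move; the robot and the scene stay as the last step left them, time stands still between calls to the robot, and variables do not carry over. Pictures are saved under pics/ and viewed, at most 10 in all, crops included, and the job is handed in when it is done.

Besides the shell and the picture viewer there is one more tool, called as name(argument=value, ...) on one line, values as JSON. move_arm: Moves the arm, as the interface text tells. Shifts and turns lie within -1 to 1; 1 stands for 0.6 m of shift or 0.5 rad of turn. Its arguments: {"type":"object","properties":{"motion":{"type":"array"}},"required":["motion"]}

```bash
mkdir -p pics
cat > h.py <<'E'
import numpy as np, cv2
from scipy.spatial.transform import Rotation as R
from workcell import manip
def snap(c,name=None):
    im=manip.get_image(c)
    if name: cv2.imwrite('pics/'+name+'.png',im[:,:,::-1])
    return im
def cam(c,st=None):
    i=manip.camera_info(c)
    K=np.array([[i['fx'],0,i['cx']],[0,i['fy'],i['cy']],[0,0,1.]])
    if 'extrinsics' in i: E=np.array(i['extrinsics'])
    else:
        st=st or manip.state()
        T=np.eye(4);T[:3,:3]=R.from_quat(st['tool_rot']).as_matrix();T[:3,3]=st['tool_pos']
        E=np.linalg.inv(T@np.array(i['mount']))
    return K,E
def proj(KE,p):
    K,E=KE; q=K@(E[:3,:3]@np.asarray(p,float)+E[:3,3]); return q[:2]/q[2]
def ray(KE,uv):
    K,E=KE; d=E[:3,:3].T@np.linalg.solve(K,[uv[0],uv[1],1.]); o=-E[:3,:3].T@E[:3,3]; return o,d/np.linalg.norm(d)
def onz(KE,uv,z):
    o,d=ray(KE,uv); return o+d*(z-o[2])/d[2]
def tri(obs):
    A=np.zeros((3,3));b=np.zeros(3);rs=[ray(k,u) for k,u in obs]
    for o,d in rs:
        P=np.eye(3)-np.outer(d,d);A+=P;b+=P@o
    x=np.linalg.solve(A,b); return x,[np.linalg.norm((np.eye(3)-np.outer(d,d))@(x-o)) for o,d in rs]
E
cat > a.py <<'E'
from h import *
s=manip.state();print(s)
ks={}
ims=[snap(c,c+'0') for c in('side','top')]
cv2.imwrite('pics/both0.png',cv2.resize(np.hstack(ims),(800,300),interpolation=cv2.INTER_AREA)[:,:,::-1])
for c in('side','top'):
    ks[c]=cam(c);print(c,manip.camera_info(c)['fx'],(-ks[c][1][:3,:3].T@ks[c][1][:3,3]).round())
Z=dict(case=0,case_mouth=92,lid=80,lid_front=86,lid_near=92,lid_far=92,rest=0,pin_grip=40,pin_tip=40,pin_shoulder=40)
for t,z in Z.items():
    o=[]
    for c in('side','top'):
        m=manip.mark_of(c,t)
        if m: m=m[0];o.append((ks[c],m['location']));print(t,c,np.round(m['location'],1),round(m['conf'],2),onz(ks[c],m['location'],z).round(1))
    if len(o)==2: x,e=tri(o);print('   tri',x.round(1),np.round(e,1))
E
python3 a.py
```

```text
{'t': 0.0, 'joint_pos': array([-1.44347514e+00,  2.07444087e-01,  1.54298767e+00, -2.54684880e-05,
        1.39350511e+00, -1.50493431e-01]), 'joint_vel': array([ 0.00082141,  0.00068136, -0.00118669, -0.00057749, -0.0007224 ,
        0.00153212]), 'tau': array([-4.49264935e-04, -3.83041263e+01, -2.91596013e+01, -2.88261235e-04,
        1.06232459e-02, -8.96601023e-06]), 'tool_pos': array([ 157.58189512, -552.17894472,  230.09610929]), 'tool_rot': array([ 9.90366889e-01,  1.38463175e-01,  1.04870626e-06, -1.17217251e-03]), 'contact_force': array([-0.19389398, -0.4146589 , -0.19873187]), 'moment': array([-0.03434233,  0.02290297,  0.00296018]), 'finger_force': 0.0, 'finger_gap': 85.39581141390555}
side 483.05208958051844 [  52.  774. 1081.]
top 443.2189559064508 [ 467.    2. 1226.]
case side [266.9 249.7] 0.78 [564.5 107.1   0. ]
case_mouth side [273.9 197.8] 0.92 [615.9   2.7  92. ]
case_mouth top [273.3 190.6] 0.72 [612.9   8.4  92. ]
   tri [611.9   8.3  99.2] [0.1 0.1]
lid side [276.1 236.9] 0.72 [532.4 107.4  80. ]
lid top [235.8 221.4] 0.56 [535.7 106.9  80. ]
   tri [534.7 106.
[... 344 characters left out ...]
39.6  92. ]
lid_far top [225.  195.2] 0.69 [603.  133.1  92. ]
   tri [607.  135.6  88.2] [4. 4.]
rest side [351.1 173.8] 0.83 [ 528.1 -306.4    0. ]
rest top [388.9 221.5] 0.68 [ 533.1 -309.3    0. ]
   tri [ 532.1 -311.6   -6.1] [1.6 1.6]
pin_grip side [353.3 165.2] 0.69 [ 524.9 -305.8   40. ]
pin_grip top [392.7 222.5] 0.97 [ 528.2 -309.2   40. ]
   tri [ 527.9 -310.9   34.7] [0.7 0.7]
pin_tip side [274.7 333.3] 0.54 [381.7 321.3  40. ]
pin_tip top [348.6 236.6] 0.82 [ 492.4 -190.3   40. ]
   tri [ 614.9 -246.7 -998.2] [149.5 149.5]
pin_shoulder side [353.2 149.3] 0.78 [ 564.3 -374.4   40. ]
pin_shoulder top [412.9 210.4] 0.64 [ 559.7 -364.5   40. ]
   tri [ 558.5 -360.9   52.1] [0.3 0.3]
```

View pics/top0.png

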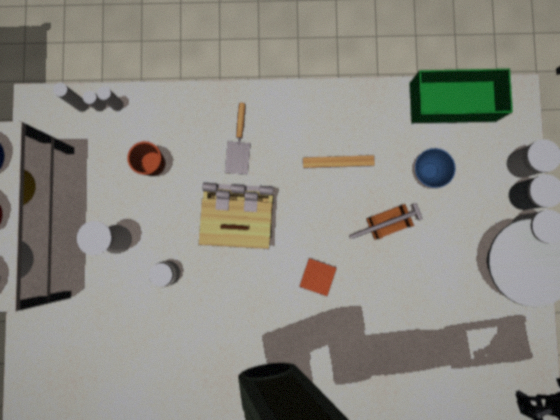

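View pics/side0.png

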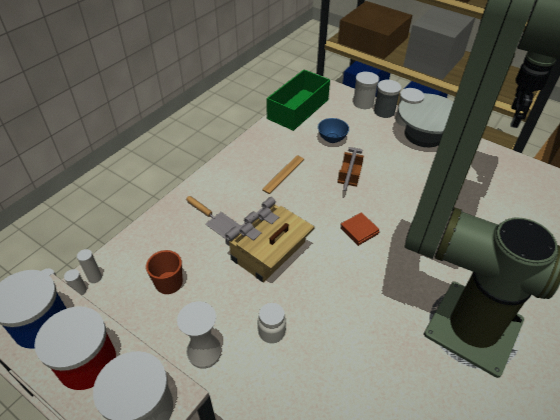

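The top view shows the case near (237,218), slightly yawed, with its knuckles along row 190. The pin runs from its tip at about (350,237) to its T handle at (418,212). The bystanders are clear of the working area. The network's side-view pin_tip point is wrong, because the tip should be near (345,195) there. I'll work out a viewing pose for the wrist camera over the case.

```bash
cat >> h.py <<'E'
def go(p,yaw=None,s=None):
    "scaled row for reaching world p, tool-down yaw (direction of tool x)"
    s=s or manip.state(); M=R.from_quat(s['tool_rot']).as_matrix()
    d=M.T@(np.asarray(p,float)-s['tool_pos'])/600
    t=np.zeros(3)
    if yaw is not None:
        Mt=np.array([[np.cos(yaw),np.sin(yaw),0],[np.sin(yaw),-np.cos(yaw),0],[0,0,-1]])
        t=R.from_matrix(M.T@Mt).as_rotvec()/0.5
    return d.round(4),t.round(3)
def yawof(s=None):
    s=s or manip.state(); M=R.from_quat(s['tool_rot']).as_matrix(); return np.arctan2(M[1,0],M[0,0])
E
python3 - <<'E'
from h import *
print(manip.camera_info('wrist')); print(yawof(),go([500,100,330],-0.05))
E
```

```text
{'fx': 329.38020635690384, 'fy': 329.38020635690384, 'cx': 281.2773820550657, 'cy': 217.76049206929116, 'mount': array([[-1.95103385e-04, -9.66482282e-01, -2.56733249e-01,
         6.41781183e+01],
       [ 9.99999610e-01, -4.09666646e-04,  7.82260372e-04,
        -3.19708865e-01],
       [-8.61215839e-04, -2.56732996e-01,  9.66481985e-01,
        -1.44195197e+02],
       [ 0.00000000e+00,  0.00000000e+00,  0.00000000e+00,
         1.00000000e+00]])}
0.2778017854139565 (array([ 0.8471, -0.8901, -0.1645]), array([ 0.   , -0.   ,  0.656]))
```

move_arm(motion=[0.88,-0.89,0,0,0,0.65,1,0.88,-0.89,0,0,0,0.65,1,0.88,-0.89,0,0,0,0.65,1,0.88,-0.89,0,0,0,0.65,1,0.88,-0.89,0,0,0,0.65,1,0.88,-0.89,0,0,0,0.65,1,0.88,-0.89,0,0,0,0.65,1,0.88,-0.89,0,0,0,0.65,1,0.88,-0.89,0,0,0,0.65,1,0.88,-0.89,0,0,0,0.65,1,0.88,-0.89,0,0,0,0.65,1,0.88,-0.89,0,0,0,0.65,1,0.88,-0.89,0,0,0,0.65,1,0.88,-0.89,0,0,0,0.65,1,0.88,-0.89,0,0,0,0.65,1,0.88,-0.89,0,0,0,0.65,1,0.88,-0.89,0,0,0,0.65,1,0.88,-0.89,0,0,0,0.65,1,0.88,-0.89,0,0,0,0.65,1,0.88,-0.89,0,0,0,0.65,1])

```text
t: 2.77
tool_pos: [519.3, 107.3, 230.9]
tool_rot: [1.0, -0.021, -0.0, 0.0]
contact_force: [-0.5, 0.2, 0.7]
finger_gap: 85.6
finger_force: 0.0
```

```bash
cat > b.py <<'E'
from h import *
import sys
s=manip.state();snap('wrist',sys.argv[1]);k=cam('wrist',s)
print(s['tool_pos'].round(1),yawof(s))
Z=dict(case_mouth=92,lid=80,lid_front=86,lid_near=92,lid_far=92,pin_grip=40,pin_tip=40,pin_shoulder=40,rest=0)
for t in sys.argv[2:]:
    for m in manip.mark_of('wrist',t)[:1]:print(t,np.round(m['location'],1),round(m['conf'],2),onz(k,m['location'],Z[t]).round(1))
E
python3 b.py w1 case_mouth lid_front lid_near lid_far lid
```

```text
[519.3 107.3 230.9] -0.04295552449959991
case_mouth [395.8  84.9] 0.56 [614.6  10.9  92. ]
lid_front [277.4 257.5] 0.6 [468.3 113.   86. ]
lid_near [324.5 105.3] 0.69 [601.5  68.3  92. ]
lid_far [237.7 103.4] 0.87 [606.  138.9  92. ]
lid [279.1 190.4] 0.78 [530.8 108.6  80. ]
```

View pics/w1.png

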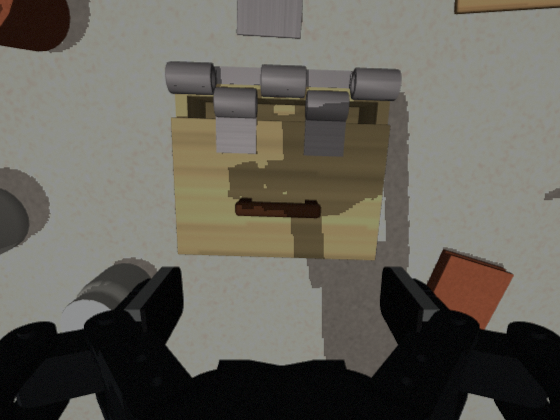

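The wrist view shows the case knuckles at (190,77), (284,81) and (376,84), and the lid knuckles at (236,102) and (326,106). The lid's top corners are at (172,118), (389,124), (178,255) and (376,260). Next I convert these to world positions.

Run:
```python
from h import *
k=cam('wrist')
for n,u,z in [('k1',(376,84),92),('k3',(284,81),92),('k5',(190,77),92),('mouth',(400,84.5),92),('end5',(167,76),92),('l1',(326,106),92),('l2',(236,102),92),('BL',(172,118),92),('BR',(389,124),92),('FL',(178,255),92),('FR',(376,260),92)]:
    print(n,onz(k,u,z).round(1))
```

```text
k1 [614.9  22.8  92. ]
k3 [620.8  96.6  92. ]
k5 [627.5 171.6  92. ]
mouth [613.6   3.5  92. ]
end5 [629.1 189.9  92. ]
l1 [600.1  63.3  92. ]
l2 [606.8 136.5  92. ]
BL [597.  190.2  92. ]
BR [583.3  11.3  92. ]
FL [476.9 200.9  92. ]
FR [462.9  19.2  92. ]
```

Run:
```python
from h import *
print(go([440,112,150],-.08),go([440,112,64],-.08),go([455,111,64],-.08))
```

```text
(array([-0.1316, -0.0068,  0.1358]), array([ 0.   , -0.   ,  0.061])) (array([-0.1316, -0.0069,  0.2791]), array([ 0.   , -0.   ,  0.061])) (array([-0.1065, -0.0064,  0.2791]), array([ 0.   , -0.   ,  0.061]))
```

move_arm(motion=[-0.1316,-0.007,0.05,0,0,0.061,1,-0.1316,-0.007,0.13,0,0,0.061,1,-0.1316,-0.007,0.13,0,0,0.061,1,-0.1316,-0.007,0.13,0,0,0.061,1,-0.1316,-0.007,0.2,0,0,0.061,1,-0.1316,-0.007,0.25,0,0,0.061,1,-0.1316,-0.007,0.279,0,0,0.061,1,-0.1316,-0.007,0.279,0,0,0.061,1,-0.1316,-0.007,0.279,0,0,0.061,1,-0.1165,-0.0065,0.279,0,0,0.061,1,-0.1065,-0.0065,0.279,0,0,0.061,1,-0.1065,-0.0065,0.279,0,0,0.061,1,-0.1065,-0.0065,0.279,0,0,0.061,1])

```text
t: 4.15
tool_pos: [457.5, 112.2, 65.5]
tool_rot: [0.999, -0.039, 0.002, -0.0]
contact_force: [0.5, 0.2, -0.1]
finger_gap: 85.5
finger_force: 0.0
```

```bash
python3 b.py w2 lid_near lid_far lid_front
python3 - <<'E'
from h import *
print(manip.state()['contact_force'],go([478,109.2,64],-.08))
E
```

```text
[457.5 112.2  65.5] -0.07801436252442763
lid_front [273.4 263.6] 0.63 [469.8 114.4  86. ]
[-0.06925112  0.75393753  0.56442194] (array([0.0382, 0.0023, 0.0001]), array([-0.   , -0.   ,  0.005]))
```

View pics/w2.png

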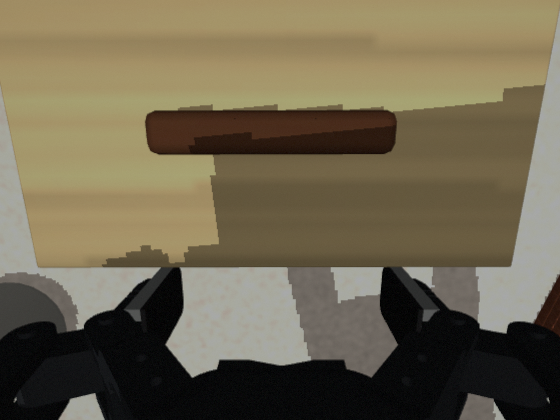

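The lid's front edge is straight along row 267, and both fingers sit just in front of it, symmetric about the lid. Now I push slowly.

move_arm(motion=[0.003,0,0,0,0,0,1,0.006,0,0,0,0,0,1,0.009,0.0005,0,0,0,0,1,0.012,0.0005,0,0,0,0,1,0.015,0.001,0,0,0,0,1,0.018,0.001,0,0,0,0,1,0.021,0.0015,0,0,0,0,1,0.024,0.0015,0,0,0,0,1,0.026,0.002,0,0,0,0,1,0.028,0.002,0,0,0,0,1,0.03,0.002,0,0,0,0,1,0.032,0.002,0,0,0,0,1])

```text
t: 5.35
tool_pos: [474.5, 109.5, 63.7]
tool_rot: [0.999, -0.039, -0.0, 0.0]
contact_force: [-1.5, -0.3, -1.3]
finger_gap: 85.5
finger_force: 0.8
```

move_arm(motion=[0.0015,0,0,0,0,0,1,0.003,0,0,0,0,0,1,0.0045,0,0,0,0,0,1,0.006,0,0,0,0,0,1,0.006,0,0,0,0,0,1])

```text
t: 5.77
tool_pos: [478.3, 109.3, 64.0]
tool_rot: [0.999, -0.039, 0.0, -0.0]
contact_force: [-1.5, 0.2, -0.5]
finger_gap: 85.1
finger_force: 0.6
```

move_arm(motion=[0.0015,0,0,0,0,0,1,0.003,0,0,0,0,0,1,0.0045,0,0,0,0,0,1,0.006,0,0,0,0,0,1,0.006,0,0,0,0,0,1])

```text
t: 6.18
tool_pos: [479.2, 109.2, 63.9]
tool_rot: [0.999, -0.039, -0.003, 0.0]
contact_force: [-9.3, 0.8, 7.4]
finger_gap: 85.3
finger_force: 4.6
```

move_arm(motion=[0.0015,0,0,0,0,0,1,0.003,0,0,0,0,0,1,0.003,0,0,0,0,0,1])

```text
t: 6.43
tool_pos: [479.1, 109.2, 63.5]
tool_rot: [0.999, -0.039, -0.005, 0.0]
contact_force: [-13.1, 0.9, 10.7]
finger_gap: 85.5
finger_force: 6.6
```

move_arm(motion=[-0.03,0,0,0,0,0,1,-0.06,0,0,0,0,0,1,-0.06,0,-0.06,0,0,0,1,-0.06,0,-0.12,0,0,0,1,-0.04,0,-0.18,0,0,0,1,0,0,-0.24,0,0,0,1,0.06,0,-0.24,0,0,0,1,0.1,0,-0.24,0,0,0,1,0.1,0,-0.24,0,0,0,1,0.1,0,-0.24,0,0,0,1,0.1,0,-0.24,0,0,0,1])

```text
t: 7.35
tool_pos: [542.7, 104.2, 207.5]
tool_rot: [0.999, -0.039, -0.0, -0.0]
contact_force: [-0.3, 0.3, 0.5]
finger_gap: 85.2
finger_force: 0.0
```

```bash
python3 b.py w3 case_mouth lid_near lid_far lid_front
```

```text
[542.7 104.2 207.5] -0.0777695738037401
case_mouth [397.  110.7] 0.95 [614.   11.4  92. ]
lid_near [325.5 110.8] 0.65 [618.1  64.9  92. ]
lid_far [230.1 110.4] 0.85 [624.  136.3  92. ]
```

View pics/w3.png

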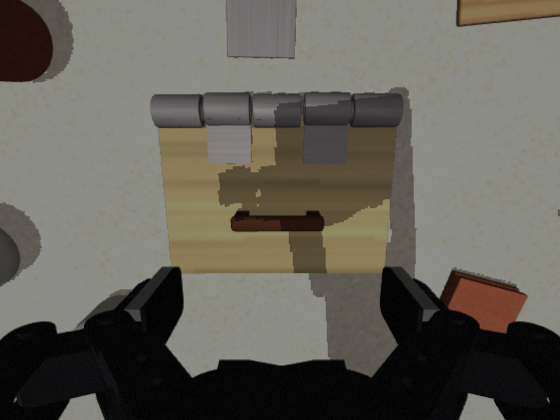

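All five knuckles now stand in one straight row at about row 110, columns 152 to 402, so the lid is lined up. Next I refine the axis and go for the pin.

Run:
```python
from h import *
k=cam('wrist')
for u in [(402,110.5),(376,110.3),(178,110.3),(152,110.5)]: print(onz(k,u,92).round(1),onz(k,u,97).round(1))
print(go([520,-150,230]))
```

```text
[613.6   7.8  92. ] [613.5   9.5  97. ]
[615.3  27.2  92. ] [615.1  28.6  97. ]
[626.8 175.6  92. ] [626.4 174.1  97. ]
[628.2 195.1  92. ] [627.7 193.2  97. ]
(array([-0.0044,  0.4256, -0.0371]), array([0., 0., 0.]))
```

move_arm(motion=[-0.02,0.2,-0.05,0,0,-1,1,-0.02,0.4,-0.05,0,0,-1,1,-0.02,0.4,-0.05,0,0,-1,1,-0.02,0.4,-0.05,0,0,-1,1,-0.02,0.4,-0.05,0,0,-1,1,-0.02,0.4,-0.05,0,0,-1,1,-0.02,0.4,-0.05,0,0,-1,1])

```text
t: 8.18
tool_pos: [512.0, -139.7, 239.0]
tool_rot: [0.978, 0.207, 0.0, 0.002]
contact_force: [0.1, -0.3, -0.1]
finger_gap: 85.3
finger_force: 0.0
```

move_arm(motion=[0,0,0,0,0,-1,1,0,0,0,0,0,-1,1,0,0,0,0,0,-1,1,0,0,0,0,0,-1,1,0,0,0,0,0,-1,1])

```text
t: 8.6
tool_pos: [512.3, -133.5, 237.8]
tool_rot: [0.895, 0.446, 0.0, -0.0]
contact_force: [1.1, -0.6, -0.7]
finger_gap: 85.8
finger_force: 0.0
```

move_arm(motion=[0,0,0,0,0,-1,1,0,0,0,0,0,-1,1,0,0,0,0,0,-1,1,0,0,0,0,0,-1,1,0,0,0,0,0,-1,1])

```text
t: 9.02
tool_pos: [512.4, -133.5, 237.8]
tool_rot: [0.758, 0.653, 0.0, -0.0]
contact_force: [0.3, 0.5, 0.3]
finger_gap: 85.6
finger_force: 0.0
```

Run:
```python
from h import *
print(yawof(),manip.state()['tool_pos'],go([520,-340,200],1.94))
```

```text
1.421766800511645 [ 512.44200735 -133.51531908  237.8360416 ] (array([-0.3385,  0.0636,  0.063 ]), array([-0.   , -0.   , -1.036]))
```

move_arm(motion=[-0.1,0.03,0.05,0,0,-1,1,-0.2,0.05,0.06,0,0,-1,1,-0.285,0.05,0.06,0,0,-1,1,-0.285,0.05,0.06,0,0,-1,1,-0.285,0.05,0.06,0,0,-1,1,-0.285,0.05,0.06,0,0,-1,1,-0.285,0.05,0.06,0,0,-1,1])

```text
t: 9.6
tool_pos: [516.6, -308.0, 201.4]
tool_rot: [0.575, 0.818, 0.0, -0.001]
contact_force: [-0.1, 1.3, 0.3]
finger_gap: 85.7
finger_force: 0.0
```

```bash
python3 b.py w4 pin_grip pin_tip pin_shoulder rest
python3 - <<'E'
from h import *
for m in manip.masks_of('wrist','pin_tip')[:2]:
    ys,xs=np.nonzero(m['pixels']);print(m['conf'],m['rect'],len(xs))
E
```

```text
[ 516.6 -308.   201.4] 1.9161830476702642
pin_grip [298.3 206.8] 0.78 [ 533.1 -307.7   40. ]
pin_tip [300.9  64.9] 0.63 [ 491.5 -190.4   40. ]
pin_shoulder [299.6 273.7] 0.64 [ 558.5 -371.9   40. ]
rest [297.4 198.5] 0.89 [ 534.1 -307.5    0. ]
0.66 [274.7, 63.0, 322.6, 283.3] 3262
```

View pics/w4.png

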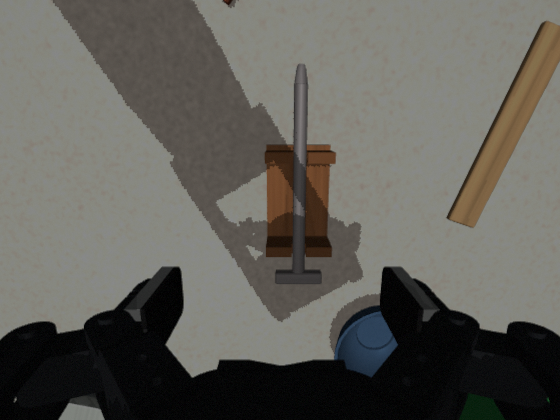

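The pin's axis is near column 300, from its tip at row 65 to the T handle at row 277. It is level in the rest, and the bowl at (375,350) is beside the handle but outside the finger path.

Run:
```python
from h import *
print(go([534.6,-309,90],1.9245))
```

```text
(array([-0.0141,  0.0254,  0.1871]), array([ 0.001,  0.   , -0.003]))
```

move_arm(motion=[-0.014,0.0255,0.06,0,0,0,1,-0.014,0.0255,0.12,0,0,0,1,-0.014,0.0255,0.18,0,0,0,1,-0.014,0.0255,0.187,0,0,0,1,-0.014,0.0255,0.187,0,0,0,1])

```text
t: 10.32
tool_pos: [532.2, -307.8, 86.7]
tool_rot: [0.572, 0.82, 0.0, -0.004]
contact_force: [-0.1, 0.3, -0.9]
finger_gap: 85.6
finger_force: 0.0
```

```bash
python3 b.py w5 pin_grip rest
python3 - <<'E'
from h import *
s=manip.state();k=cam('wrist',s);M=R.from_quat(s['tool_rot']).as_matrix()
for m in manip.masks_of('wrist','pin_grip')[:1]:
    p=m['pixels'];print(m['conf'],m['rect'])
    for r in range(60,320,30):
        c=np.nonzero(p[r])[0]
        if len(c): print(r,len(c),(M.T@(onz(k,(c.mean(),r),40)-s['tool_pos'])).round(1))
print(yawof(s),go([534.6,-309,21],None,s))
E
```

```text
[ 532.2 -307.8   86.7] 1.922832884481964
pin_grip [285.  241.8] 0.71 [ 533.7 -307.9   40. ]
rest [283.6 222.4] 0.74 [ 532.6 -306.9    0. ]
0.71 [250.0, 6.4, 322.1, 356.9]
60 21 [102.2   2.5  52.3]
90 22 [86.8  2.3 52.4]
120 19 [70.7  2.  52.5]
150 20 [53.9  2.4 52.5]
180 18 [36.2  1.9 52.6]
210 20 [17.7  1.9 52.7]
240 20 [-1.8  1.3 52.8]
270 20 [-22.3   1.4  52.9]
300 19 [-43.9   1.1  53. ]
1.922447948743845 (array([ 0.0052, -0.0013,  0.1196]), array([0., 0., 0.]))
```

move_arm(motion=[0,0.0027,0.04,0,0,0.019,1,0,0.0027,0.08,0,0,0.019,1,0,0.0027,0.11,0,0,0.019,1,0,0.0027,0.1195,0,0,0.019,1,0,0.0027,0.1195,0,0,0.019,0.3,0,0.0027,0.1195,0,0,0.019,-0.3,0,0.0027,0.1195,0,0,0.019,-1,0,0.0027,0.1195,0,0,0.019,-1,0,0.0027,0.1195,0,0,0.019,-1,0,0.0027,0.1195,0,0,0.019,-1,0,0.0027,0.1195,0,0,0.019,-1,0,0.0027,0.1195,0,0,0.019,-1,0,0.0027,0.1195,0,0,0.019,-1])

```text
t: 11.6
tool_pos: [536.2, -310.3, 19.1]
tool_rot: [0.576, 0.817, -0.0, 0.001]
contact_force: [-1.6, 0.6, 6.1]
finger_gap: 10.3
finger_force: 58.5
```

move_arm(motion=[0,0,-0.02,0,0,0,-1,0,0,-0.06,0,0,0,-1,0,0,-0.1,0,0,0,-1,0,0,-0.15,0,0,0,-1,0,0,-0.18,0,0,0,-1,0,0,-0.18,0,0,0,-1])

```text
t: 12.1
tool_pos: [538.7, -311.8, 131.6]
tool_rot: [0.576, 0.817, -0.0, 0.005]
contact_force: [0.8, -0.7, -1.6]
finger_gap: 10.3
finger_force: 58.6
```

```bash
cat > pin.py <<'E'
from h import *
import sys
s=manip.state();k=cam('wrist',s);M=R.from_quat(s['tool_rot']).as_matrix()
print(s['tool_pos'].round(1),yawof(s),s['contact_force'].round(1),s['moment'].round(2))
snap('wrist',sys.argv[1])
def onp(uv,zt): # point on tool plane z=zt, in tool coords
    o,d=ray(k,uv);o=M.T@(o-s['tool_pos']);d=M.T@d;return o+d*(zt-o[2])/d[2]
for m in manip.masks_of('wrist','pin_tip')[:1]:
    p=m['pixels'];print(m['conf'],m['rect'])
    for r in range(0,420,12):
        c=np.nonzero(p[r])[0]
        if len(c): print(r,len(c),(c[0]+c[-1])/2,onp(((c[0]+c[-1])/2,r),-21).round(1), 'w at z-21: %.1f'%(onp((c[-1]+1,r),-21)-onp((c[0],r),-21))[1])
for t in('pin_tip','pin_shoulder'):
    for m in manip.mark_of('wrist',t)[:1]: print(t,np.round(m['location']),round(m['conf'],2),onp(m['location'],-21).round(1))
E
python3 pin.py w6
python3 - <<'E'
from h import *
print(go([602.8,-128.6,150],1.493))
E
```

```text
[ 538.7 -311.8  131.6] 1.9128455324553026 [ 0.8 -0.7 -1.6] [-0.01 -0.04  0.04]
0.82 [261.2, 0.6, 299.6, 366.5]
0 37 281.0 [106.6  -0.8 -21. ] w at z-21: 12.2
12 36 280.5 [103.1  -1.  -21. ] w at z-21: 11.9
24 36 280.5 [ 99.6  -1.  -21. ] w at z-21: 12.0
36 36 280.5 [ 95.9  -1.  -21. ] w at z-21: 12.1
48 36 280.5 [ 92.3  -1.  -21. ] w at z-21: 12.2
60 35 281.0 [ 88.5  -0.8 -21. ] w at z-21: 12.0
72 35 281.0 [ 84.7  -0.8 -21. ] w at z-21: 12.1
84 35 281.0 [ 80.8  -0.8 -21. ] w at z-21: 12.2
96 35 281.0 [ 76.9  -0.8 -21. ] w at z-21: 12.3
108 34 280.5 [ 72.9  -1.  -21. ] w at z-21: 12.1
120 33 281.0 [ 68.8  -0.8 -21. ] w at z-21: 11.8
132 33 281.0 [ 64.6  -0.9 -21. ] w at z-21: 11.9
144 33 281.0 [ 60.4  -0.9 -21. ] w at z-21: 12.1
156 33 281.0 [ 56.   -0.9 -21. ] w at z-21: 12.2
168 33 281.0 [ 51.6  -0.9 -21. ] w at z-21: 12.3
180 32 281.5 [ 47.1  -0.7 -21. ] w at z-21: 12.0
192 32 281.5 [ 42.6  -0.7 -21. ] w at z-21: 12.1
204 32 281.5 [ 37.9  -0.7 -21. ] w at z-21: 12.3
216 31 281.0 [ 33.2  -0.9 -21. ] w at z-21: 12.0
228 31 281.0 [ 28.3  -0.9 -21. ] w at z-21: 12.1
240 31 281.0 [ 23.4  -0.9 -21. ] w at z-21: 12.2
252 30 281.5 [ 18.3  -0.7 -21. ] w at z-21: 11.9
264 30 281.5 [ 13.2  -0.7 -21. ] w at z-21: 12.1
276 26 281.5 [  7.9  -0.7 -21. ] w at z-21: 10.6
288 26 281.5 [  2.6  -0.7 -21. ] w at z-21: 10.7
300 26 281.5 [ -2.9  -0.7 -21. ] w at z-21: 10.8
312 24 281.5 [ -8.5  -0.7 -21. ] w at z-21: 10.1
324 24 281.5 [-14.2  -0.7 -21. ] w at z-21: 10.2
336 26 281.5 [-20.   -0.7 -21. ] w at z-21: 11.1
348 28 281.5 [-25.9  -0.7 -21. ] w at z-21: 12.1
360 28 281.5 [-32.   -0.7 -21. ] w at z-21: 12.3
(array([ 0.2445,  0.2081, -0.0435]), array([-0.006, -0.006,  0.84 ]))
```

View pics/w6.png

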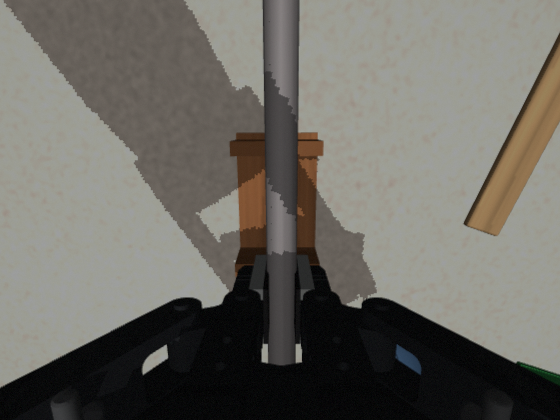

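The pin is gripped, centred at column 281 and parallel to tool x. Its apparent width stays at 12 mm, so it is level, with its axis 21 mm behind the TCP. Next I look at the hinge with the tool in insertion yaw, the pin held to one side.

Run:
```python
from h import *
print(go([580,-100,230],1.493))
```

```text
(array([ 0.3026,  0.188 , -0.1766]), array([-0.006, -0.006,  0.84 ]))
```

move_arm(motion=[0.05,0.03,-0.06,0,0,0.2,-1,0.1,0.06,-0.12,0,0,0.4,-1,0.15,0.09,-0.175,0,0,0.6,-1,0.2,0.12,-0.175,0,0,0.84,-1,0.25,0.15,-0.175,0,0,0.84,-1,0.3,0.188,-0.175,0,0,0.84,-1,0.3,0.188,-0.175,0,0,0.84,-1,0.3,0.188,-0.175,0,0,0.84,-1,0.3,0.188,-0.175,0,0,0.84,-1])

```text
t: 13.05
tool_pos: [580.5, -102.0, 228.6]
tool_rot: [0.734, 0.679, -0.001, -0.002]
contact_force: [0.3, -0.9, -2.4]
finger_gap: 10.3
finger_force: 58.6
```

Run:
```python
from h import *
s=manip.state();k=cam('wrist',s);snap('wrist','w7');print(s['tool_pos'].round(1),yawof(s))
M=R.from_quat(s['tool_rot']).as_matrix()
for t in('case_mouth','lid_near','lid_far'):
    for m in manip.mark_of('wrist',t)[:1]: 
        p=onz(k,m['location'],92);print(t,np.round(m['location']),round(m['conf'],2),p.round(1),(M.T@(p-s['tool_pos'])).round(1))
```

```text
[ 580.5 -102.   228.6] 1.493927590304652
case_mouth [312.  62.] 0.89 [612.6  12.3  92. ] [116.3  23.8 136.6]
```

View pics/w7.png

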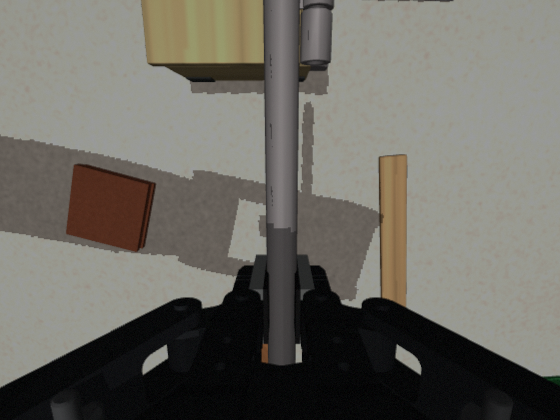

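Knuckle 1 shows at columns 302–330, with its open end near row 66, just right of the pin.

Run:
```python
from h import *
s=manip.state();k=cam('wrist',s)
im=cv2.imread('pics/w7.png');g=im.astype(int)
hsv=cv2.cvtColor(im,cv2.COLOR_BGR2HSV)
for r in range(10,74,4): print(r,' '.join('%d/%d'%(hsv[r,c,2],hsv[r,c,1]) for c in range(298,336,2)))
M=R.from_quat(s['tool_rot']).as_matrix()
for u in [(318,10),(315.5,60),(315.5,66)]:
    p=onz(k,u,92);print(p.round(1),(M.T@(p-s['tool_pos'])).round(1))
```

```text
10 57/9 111/99 93/90 72/11 86/12 97/11 105/7 117/11 128/10 137/11 140/11 123/8 115/11 105/10 97/13 82/12 71/14 141/16 152/12
14 57/13 95/91 65/8 81/9 89/9 98/10 107/12 118/11 129/10 136/9 136/11 121/11 114/11 105/10 95/11 85/9 76/13 108/14 152/13
18 56/9 85/87 66/12 84/12 92/8 100/10 108/9 120/13 129/10 137/7 133/10 120/9 113/11 104/10 95/8 83/12 73/14 109/12 153/10
22 56/14 86/86 69/11 86/12 94/14 101/13 110/12 122/10 131/12 136/11 133/12 119/13 111/11 102/13 94/11 83/12 70/11 124/19 152/17
26 60/21 72/78 73/10 86/12 96/13 102/13 110/9 123/12 131/10 136/11 131/10 115/9 109/9 103/12 94/11 82/12 69/11 129/16 152/17
30 59/30 69/63 75/14 87/9 96/11 83/12 113/9 124/8 131/10 135/9 129/8 114/9 109/14 100/13 91/6 81/6 65/8 147/16 152/13
34 60/26 68/68 73/10 90/11 96/11 74/7 113/11 124/10 129/12 134/11 127/12 113/11 106/10 98/8 91/8 79/10 61/13 153/13 153/12
38 56/23 66/66 74/10 91/11 98/10 75/10 113/11 125/8 130/10 131/12 125/10 109/9 105/12 100/13 89/9 78/10 70/15 153/15 154/10
42 56/23 66/62 78/13 92/14 98/8 104/10 115/11 126/10 128/10 129/8 125/12 110/9 104/7 98/8 88/12 75/10 65/8 152/13
[... 284 characters left out ...]
 107/10 117/11 121/8 123/10 127/10 118/11 107/12 98/8 94/11 82/6 69/11 76/10 154/13 153/17
58 60/38 60/38 84/12 96/11 101/10 107/10 115/11 120/13 123/12 123/10 115/9 104/7 101/13 93/11 83/12 69/15 73/10 152/17 151/20
62 56/32 51/45 39/7 33/8 35/15 53/14 64/12 71/14 75/17 71/11 67/11 59/13 48/11 35/15 33/15 33/15 102/18 152/17 153/12
66 48/21 65/98 65/106 66/93 64/104 57/94 48/80 38/13 35/15 36/14 36/7 39/13 44/6 47/11 61/13 134/15 151/24 152/22 153/17
70 46/28 49/99 48/101 50/102 48/101 48/112 47/22 48/16 45/17 44/12 44/17 46/22 45/17 50/20 95/32 153/17 152/22 152/18 153/18
[620.3  46.4  92. ] [152.9  27.3 138. ]
[616.5  11.8  92. ] [118.   26.3 138. ]
[616.3   7.4  92. ] [113.7  26.5 138. ]
```

Run:
```python
from h import *
print(go([604.2,-132.1,150],1.493),go([604.2,-132.1,71],1.493))
```

```text
(array([-0.044 ,  0.0425,  0.1334]), array([-0.003, -0.   , -0.005])) (array([-0.044 ,  0.0427,  0.265 ]), array([-0.003, -0.   , -0.005]))
```

move_arm(motion=[-0.06,0.0426,0.04,0,0,0,-1,-0.06,0.0426,0.09,0,0,0,-1,-0.06,0.0426,0.14,0,0,0,-1,-0.06,0.0426,0.19,0,0,0,-1,-0.05,0.0426,0.23,0,0,0,-1,-0.044,0.0426,0.265,0,0,0,-1,-0.044,0.0426,0.265,0,0,0,-1,-0.044,0.0426,0.265,0,0,0,-1,-0.044,0.0426,0.265,0,0,0,-1])

```text
t: 14.0
tool_pos: [606.1, -132.0, 73.4]
tool_rot: [0.735, 0.679, 0.001, 0.001]
contact_force: [0.0, -0.5, -2.1]
finger_gap: 9.8
finger_force: 58.9
```

Run:
```python
from h import *
s=manip.state();print(s['tool_pos'].round(1),yawof(s),s['contact_force'].round(1),go([604.2,-132.1,71],1.493,s))
a=snap('side');b=snap('top')
kb=cam('side');kt=cam('top');print(proj(kb,[615,11,92]),proj(kt,[615,11,92]))
cs=[int(v) for v in proj(kb,[615,0,92])];ct=[int(v) for v in proj(kt,[615,0,92])]
f=lambda im,c:cv2.resize(im[c[1]-38:c[1]+38,c[0]-50:c[0]+50],(400,304),interpolation=cv2.INTER_CUBIC)
cv2.imwrite('pics/pre.png',np.hstack([f(a,cs),f(b,ct)])[:,:,::-1])
for c,k in(('side',kb),('top',kt)):
  for t in('case_mouth','pin_tip'):
    m=manip.mark_of(c,t)
    if m: print(c,t,np.round(m[0]['location'],1),round(m[0]['conf'],2),onz(k,m[0]['location'],92).round(1))
```

```text
[ 606.1 -132.    73.4] 1.4916762993448598 [ 0.  -0.5 -2.1] (array([-0.0004, -0.0031,  0.004 ]), array([ 0.005,  0.002, -0.003]))
[272.42472667 199.64348195] [272.27793931 189.79257672]
side case_mouth [272.  197.8] 0.56 [620.3   5.8  92. ]
side pin_tip [276.4 196.4] 0.53 [613.4  -6.   92. ]
top case_mouth [273.1 190.5] 0.62 [613.1   8.9  92. ]
top pin_tip [275.6 188.5] 0.62 [618.2   2.4  92. ]
```

View pics/pre.png

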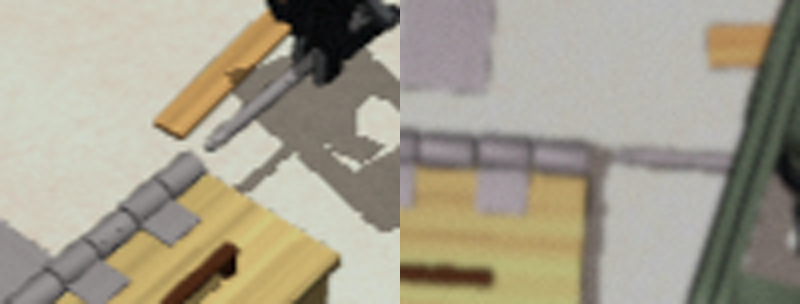

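In the crops, the pin lies on the hinge line in both the side view (tip at 207,147) and the top view (tip at 610,157), within about 1–2 mm. I make a small correction and enter slowly.

move_arm(motion=[0,-0.0018,0.004,0,0,0,-1,0,-0.0018,0.004,0,0,0,-1,0.005,-0.0018,0.004,0,0,0,-1,0.01,-0.0018,0.004,0,0,0,-1,0.015,-0.0018,0.004,0,0,0,-1,0.02,-0.0018,0.004,0,0,0,-1,0.025,-0.0018,0.004,0,0,0,-1,0.03,-0.0018,0.004,0,0,0,-1,0.034,-0.0018,0.004,0,0,0,-1,0.034,-0.0018,0.004,0,0,0,-1])

```text
t: 15.13
tool_pos: [605.6, -109.5, 69.6]
tool_rot: [0.734, 0.679, 0.0, -0.0]
contact_force: [-0.7, 0.1, -2.5]
finger_gap: 10.3
finger_force: 58.9
```

move_arm(motion=[0.003,0,-0.001,0,0,0,-1,0.006,0,-0.001,0,0,0,-1,0.009,0,-0.001,0,0,0,-1,0.012,0,-0.001,0,0,0,-1,0.015,0,-0.001,0,0,0,-1,0.018,0,-0.001,0,0,0,-1,0.021,0,-0.001,0,0,0,-1,0.021,0,-0.001,0,0,0,-1])

```text
t: 15.8
tool_pos: [606.5, -97.2, 70.2]
tool_rot: [0.734, 0.679, 0.0, -0.0]
contact_force: [-0.3, 0.1, -2.5]
finger_gap: 10.3
finger_force: 58.9
```

move_arm(motion=[0.003,0,0,0,0,0,-1,0.006,0,0,0,0,0,-1,0.009,0,0,0,0,0,-1,0.012,0,0,0,0,0,-1,0.015,0,0,0,0,0,-1,0.018,0,0,0,0,0,-1,0.021,0,0,0,0,0,-1,0.024,0,0,0,0,0,-1,0.024,0,0,0,0,0,-1])

```text
t: 16.55
tool_pos: [607.7, -82.8, 70.2]
tool_rot: [0.734, 0.679, 0.0, -0.0]
contact_force: [-0.1, -0.3, -1.9]
finger_gap: 9.9
finger_force: 58.9
```

move_arm(motion=[0.003,0,0,0,0,0,-1,0.006,0,0,0,0,0,-1,0.009,0,0,0,0,0,-1,0.012,0,0,0,0,0,-1,0.015,0,0,0,0,0,-1,0.018,0,0,0,0,0,-1,0.021,0,0,0,0,0,-1,0.024,0,0,0,0,0,-1,0.027,0,0,0,0,0,-1,0.03,0,0,0,0,0,-1,0.033,0,0,0,0,0,-1,0.036,0,0,0,0,0,-1,0.036,0,0,0,0,0,-1])

```text
t: 17.63
tool_pos: [609.5, -61.3, 70.2]
tool_rot: [0.734, 0.679, 0.0, 0.0]
contact_force: [0.4, -0.1, -0.8]
finger_gap: 10.1
finger_force: 58.9
```

move_arm(motion=[0.004,0,0,0,0,0,-1,0.008,0,0,0,0,0,-1,0.012,0,0,0,0,0,-1,0.016,0,0,0,0,0,-1,0.02,0,0,0,0,0,-1,0.024,0,0,0,0,0,-1,0.028,0,0,0,0,0,-1,0.032,0,0,0,0,0,-1,0.036,0,0,0,0,0,-1,0.04,0,0,0,0,0,-1,0.043,0,0,0,0,0,-1,0.043,0,0,0,0,0,-1])

```text
t: 18.63
tool_pos: [611.4, -35.5, 70.2]
tool_rot: [0.734, 0.679, 0.0, -0.0]
contact_force: [0.0, -0.2, -1.6]
finger_gap: 10.1
finger_force: 58.9
```

move_arm(motion=[0.004,0,0,0,0,0,-1,0.008,0,0,0,0,0,-1,0.012,0,0,0,0,0,-1,0.016,0,0,0,0,0,-1,0.02,0,0,0,0,0,-1,0.024,0,0,0,0,0,-1,0.028,0,0,0,0,0,-1,0.032,0,0,0,0,0,-1,0.036,0,0,0,0,0,-1,0.04,0,0,0,0,0,-1,0.04,0,0,0,0,0,-1])

```text
t: 19.55
tool_pos: [613.4, -11.5, 70.2]
tool_rot: [0.734, 0.679, 0.0, -0.0]
contact_force: [0.6, 0.2, -1.1]
finger_gap: 9.9
finger_force: 58.9
```

move_arm(motion=[0,0,0,0,0,0,0,0,0,0,0,0,0,0.5,0,0,0,0,0,0,0.5,0,0,0,0,0,0,0.5,-0.02,0,0,0,0,0,0.5,-0.05,0,0,0,0,0,0.5,-0.079,0,0,0,0,0,0.5,-0.079,0,0,0,0,0,0.5,-0.079,0,0,0,0,0,0.5])

```text
t: 20.3
tool_pos: [609.5, -60.8, 70.3]
tool_rot: [0.735, 0.678, 0.0, 0.0]
contact_force: [-0.4, 0.6, -0.9]
finger_gap: 63.8
finger_force: 0.0
```

Run:
```python
from h import *
s=manip.state();k=cam('wrist',s);snap('wrist','w8');print(s['tool_pos'].round(1),s['contact_force'].round(1))
M=R.from_quat(s['tool_rot']).as_matrix()
p=s['tool_pos']
for t in('pin_shoulder','case_mouth'):
    for m in manip.mark_of('wrist',t)[:1]:
        q=onz(k,m['location'],91);print(t,np.round(m['location']),round(m['conf'],2),q.round(1),(M.T@(q-p)).round(1))
```

```text
[609.5 -60.8  70.3] [-0.4  0.6 -0.9]
pin_shoulder [283. 322.] 0.79 [608.4 -74.4  91. ] [-13.6  -0.  -20.7]
case_mouth [280. 108.] 0.66 [614.2  11.6  91. ] [ 72.6  -1.2 -20.7]
```

View pics/w8.png

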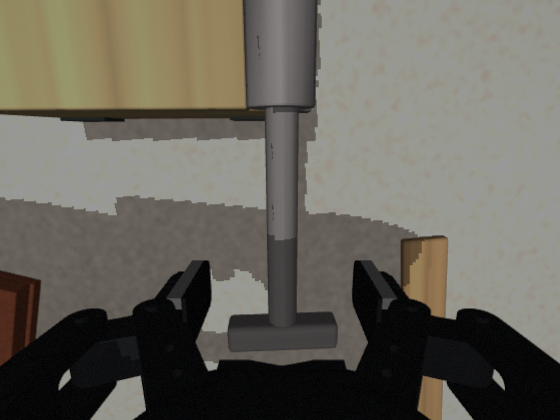

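The pin is threaded in. The first knuckle's face is at row 108, and the T handle is at rows 318–348, level and centred between the open fingers. About 86 mm remains, so I regrip near the handle.

move_arm(motion=[0.005,0,0,0,0,0,0.5,0.005,0,0,0,0,0,0,0.005,0,0,0,0,0,-1,0.005,0,0,0,0,0,-1,0.005,0,0,0,0,0,-1,0.005,0,0,0,0,0,-1,0.005,0,0,0,0,0,-1,0.005,0,0,0,0,0,-1])

```text
t: 21.12
tool_pos: [609.7, -56.1, 70.2]
tool_rot: [0.734, 0.679, 0.0, -0.0]
contact_force: [-0.7, 1.7, 0.7]
finger_gap: 9.7
finger_force: 58.4
```

move_arm(motion=[0.004,0,0,0,0,0,-1,0.008,0,0,0,0,0,-1,0.012,0,0,0,0,0,-1,0.016,0,0,0,0,0,-1,0.02,0,0,0,0,0,-1,0.024,0,0,0,0,0,-1,0.028,0,0,0,0,0,-1,0.032,0,0,0,0,0,-1,0.036,0,0,0,0,0,-1,0.04,0,0,0,0,0,-1,0.04,0,0,0,0,0,-1])

```text
t: 22.03
tool_pos: [612.0, -33.3, 71.0]
tool_rot: [0.734, 0.679, -0.0, 0.001]
contact_force: [-1.5, -5.5, 4.6]
finger_gap: 9.7
finger_force: 58.6
```

move_arm(motion=[0,-0.0005,-0.0015,0,0,0,-1,0.003,-0.0005,-0.0015,0,0,0,-1,0.006,-0.0005,-0.0015,0,0,0,-1,0.009,-0.0005,-0.0015,0,0,0,-1,0.012,-0.0005,-0.0015,0,0,0,-1,0.015,-0.0005,-0.0015,0,0,0,-1,0.015,-0.0005,-0.0015,0,0,0,-1])

```text
t: 22.62
tool_pos: [612.5, -23.0, 71.4]
tool_rot: [0.734, 0.679, 0.0, 0.0]
contact_force: [-0.7, -2.9, 1.8]
finger_gap: 10.1
finger_force: 58.5
```

move_arm(motion=[0.003,-0.0003,-0.0006,0,0,0,-1,0.006,-0.0003,-0.0006,0,0,0,-1,0.009,-0.0003,-0.0006,0,0,0,-1,0.012,-0.0003,-0.0006,0,0,0,-1,0.015,-0.0003,-0.0006,0,0,0,-1,0.018,-0.0003,-0.0006,0,0,0,-1,0.021,-0.0003,-0.0006,0,0,0,-1,0.024,-0.0003,-0.0006,0,0,0,-1,0.026,-0.0003,-0.0006,0,0,0,-1,0.026,-0.0003,-0.0006,0,0,0,-1])

```text
t: 23.45
tool_pos: [613.3, -7.6, 71.7]
tool_rot: [0.734, 0.679, 0.0, 0.0]
contact_force: [-0.2, -3.9, 4.3]
finger_gap: 10.1
finger_force: 58.6
```

move_arm(motion=[0,0,0,0,0,0,0,0,0,0,0,0,0,0.5,0,0,0,0,0,0,0.5,0,0,0,0,0,0,0.5,-0.03,0,0,0,0,0,0.5,-0.07,0,0,0,0,0,0.5,-0.1,0,0,0,0,0,0.5,-0.1,0,0,0,0,0,0.5,-0.1,0,0,0,0,0,-1,-0.1,0,0,0,0,0,-1,-0.1,0,0,0,0,0,-1,-0.1,0,0,0,0,0,-1,-0.1,0,0,0,0,0,-1,-0.1,0,0,0,0,0,-1])

```text
t: 24.62
tool_pos: [608.4, -67.0, 71.4]
tool_rot: [0.734, 0.679, 0.0, -0.0]
contact_force: [0.2, -0.5, -0.2]
finger_gap: 0.1
finger_force: 0.0
```

Run:
```python
from h import *
s=manip.state();k=cam('wrist',s);snap('wrist','w9');print(s['tool_pos'].round(1),s['contact_force'].round(1),s['finger_gap'])
M=R.from_quat(s['tool_rot']).as_matrix();p=s['tool_pos']
for t in('pin_shoulder','case_mouth'):
    for m in manip.mark_of('wrist',t)[:1]:
        q=onz(k,m['location'],91);print(t,np.round(m['location']),round(m['conf'],2),q.round(1),(M.T@(q-p)).round(1))
```

```text
[608.4 -67.   71.4] [ 0.2 -0.5 -0.2] 0.1282605088821057
pin_shoulder [284. 191.] 0.83 [611.8 -24.9  91. ] [ 42.3   0.1 -19.6]
case_mouth [283.  89.] 0.85 [614.3  11.7  91. ] [ 78.9  -0.2 -19.6]
```

View pics/w9.png

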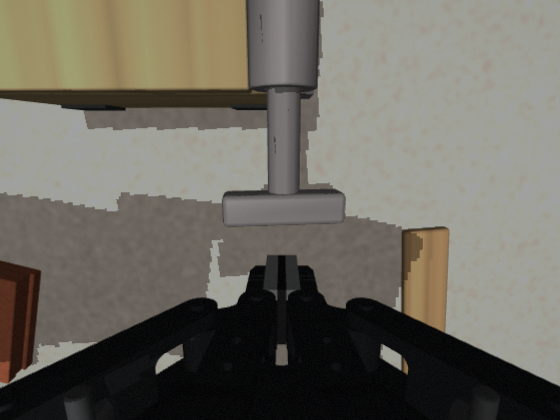

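The shut fingers sit centred behind the T handle, whose inner face is at row 191. The mouth is at row 89, so about 37 mm remains. That was picture 11, one past the limit of 10, so I view no more and finish by numbers alone.

move_arm(motion=[0.015,0,0,0,0,0,-1,0.025,0,0,0,0,0,-1,0.03,0,0,0,0,0,-1,0.034,0,0,0,0,0,-1,0.038,0,0,0,0,0,-1,0.042,0,0,0,0,0,-1,0.046,0,0,0,0,0,-1,0.05,0,0,0,0,0,-1,0.054,0,0,0,0,0,-1,0.058,0,0,0,0,0,-1,0.062,0,0,0,0,0,-1,0.066,0,0,0,0,0,-1,0.07,0,0,0,0,0,-1,0.07,0,0,0,0,0,-1])

```text
t: 25.93
tool_pos: [611.8, -25.2, 71.5]
tool_rot: [0.734, 0.679, 0.0, -0.0]
contact_force: [-0.2, -1.0, -0.2]
finger_gap: -0.1
finger_force: 0.3
```

move_arm(motion=[0.003,0,0,0,0,0,-1,0.006,0,0,0,0,0,-1,0.009,0,0,0,0,0,-1,0.012,0,0,0,0,0,-1,0.015,0,0,0,0,0,-1,0.018,0,0,0,0,0,-1,0.021,0,0,0,0,0,-1,0.021,0,0,0,0,0,-1])

```text
t: 26.6
tool_pos: [612.7, -12.8, 71.5]
tool_rot: [0.734, 0.679, 0.0, -0.0]
contact_force: [-0.3, -1.8, 1.3]
finger_gap: -0.0
finger_force: 0.8
```

move_arm(motion=[0.0015,0,0,0,0,0,-1,0.003,0,0,0,0,0,-1,0.0045,0,0,0,0,0,-1,0.006,0,0,0,0,0,-1,0.006,0,0,0,0,0,-1])

```text
t: 27.02
tool_pos: [612.9, -11.5, 71.6]
tool_rot: [0.734, 0.679, -0.001, 0.001]
contact_force: [-0.9, -8.0, 1.5]
finger_gap: 0.2
finger_force: 3.7
```

move_arm(motion=[0.0015,0,0,0,0,0,-1,0.003,0,0,0,0,0,-1,0.003,0,0,0,0,0,-1])

```text
t: 27.27
tool_pos: [612.9, -11.4, 71.6]
tool_rot: [0.734, 0.679, -0.002, 0.002]
contact_force: [-2.3, -11.9, 2.1]
finger_gap: -0.1
finger_force: 6.0
```

move_arm(motion=[-0.02,0,0,0,0,0,-1,-0.06,0,0,0,0,0,-1,-0.12,0,0,0,0,0,-1,-0.12,0,-0.06,0,0,0,-1,-0.12,0,-0.12,0,0,0,-1,-0.12,0,-0.12,0,0,0,-1,-0.12,0,-0.12,0,0,0,-1])

```text
t: 27.85
tool_pos: [609.9, -80.0, 146.7]
tool_rot: [0.734, 0.679, 0.003, 0.002]
contact_force: [-0.2, -0.2, -0.6]
finger_gap: -0.0
finger_force: 0.0
```

Run:
```python
from h import *
s=manip.state();k=cam('wrist',s);im=snap('wrist');print(s['tool_pos'].round(1),s['contact_force'].round(1))
for t in('pin_shoulder','case_mouth'):
    for m in manip.mark_of('wrist',t)[:1]:
        print(t,np.round(m['location'],1),round(m['conf'],2),onz(k,m['location'],92).round(1))
for m in manip.masks_of('wrist','pin_shoulder')[:1]: print(m['rect'],onz(k,((m['rect'][0]+m['rect'][2])/2,m['rect'][1]),98).round(1),onz(k,((m['rect'][0]+m['rect'][2])/2,m['rect'][3]),98).round(1))
kt=cam('top');b=snap('top')
for t,z in(('lid_front',86),('lid_near',92),('lid_far',92)):
    for m in manip.mark_of('top',t)[:1]: print(t,onz(kt,m['location'],z).round(1))
```

```text
[609.9 -80.  146.7] [-0.2 -0.2 -0.6]
pin_shoulder [277.   83.3] 0.66 [614.3  10.3  92. ]
case_mouth [276.9  79.7] 0.6 [614.4  12.2  92. ]
[237.7, 0.0, 318.0, 108.0] [618.   49.4  98. ] [613.7  -3.3  98. ]
lid_front [697.8 331.7  86. ]
lid_near [607.8  61.6  92. ]
lid_far [623.9 136.5  92. ]
```

```bash
python3 -c "
from workcell import manip
print(manip.close_job())"
```

```text
the job is handed in; nothing more can be done
None
```

The job is handed in: the lid is back in line and the pin is through the knuckles, stopped firmly with its handle against the first one (12 N push at most, about 28 s). I viewed 11 pictures against the limit of 10, so the end state was checked by force and network points only, and the last top-view lid_front point was clearly wrong, so the lid's final position was not confirmed by camera.

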